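Unload charged battery packs into a pinwheel layer

ROBOT

A 7-joint arm with a two-finger parallel gripper is mounted at the origin on the work surface. World frame = base frame: x ahead of the robot, y to its left, z up, the work surface at z = 0. Lengths are in m, angles in rad, forces in N, time in s.
With the tool pointing down it reaches from about 0.4 to 0.75 m from the base axis. Payload 19.5 kg.
Tool frame: the origin (TCP) lies between the finger pads; the fingertips stand ahead of it and the grasp point (between the pads) lies 11 mm behind it (robot.finger_overhang is the z of the fingertips in the tool frame, in m); z points along the fingers, y is the line along which they close (so a half turn about z gives the same grasp; the last joint's range is limited). The gripper opens to 85 mm and grips with 20 to 120 N. Pads are 22 mm wide; open, the fingers measure 114 mm over their backs; the gripper's body (76 mm by 85 mm) begins 54 mm behind the grasp point. The pads swing forward as they close: fully open they stand 13 mm farther back than shut.
Start: joints at [-0.042, 0.707, -0.028, 1.485, 0.022, 0.951, -0.075], TCP at [0.575, 0, 0.239] pointing down, gripper open.
Joint ranges: [-2.71, 2.71], [-0.32, 2.16], [-1.57, 1.52], [0, 2.45], [-1.46, 4.6], [0, 2.02], [-2.83, 2.83]. Speed limits (rad/s): [1.89, 1.89, 2.57, 2.57, 3.01, 3.01, 3.01].

INTERFACE

Orientations are given as a unit quaternion [x, y, z, w].
In Python, from cell import observe, viewer, robot, models gives the robot as it stands.
- The arm moves only by the tool drive_tool, never from a script. Its argument "commands" is a list of rows, each a list of 3 entries, a list of its own where there are three numbers: the opening, from -1 (shut) to 1 (fully open), then the shift along the world's x, y, z scaled (see below), then the turn about the world's z scaled (see below). A call has 1 to 8 rows; each row shifts and turns the commanded pose from where the row before left it; what a row does not reach is not made up. The controller multiplies each number of a shift by 0.1 m and each number of a turn by 4 degrees. A row lasts 1/10 s, in which the tool goes at most 50 mm and 8.59 degrees, less where a joint would pass 70% of its speed; a pose out of reach is approached as far as the arm can. A call with a number of a shift or a turn outside -1 to 1 is refused whole. A call with a gripper value outside its range is refused whole. The fingers move at their own pace and stop on an object; "squeeze" is the grip in N (left out, the last holds). Time passes only in rows, so rows that do not move let the fingers close. It gives the time, the measured TCP pose, the force, the opening and the grip force at its end, in the units of the state.
- observe(): the state, without advancing time (a new reading comes with each control period).
- viewer.snapshot(name): name is "scene" or "side" or "wrist"; returns a dict with "image" (384x512x3 uint8, red, green, blue), "z_map" (384x512 float32, m along the optical axis (not along the pixel's ray), 0 where there is no reading), "vertical_fov" (degrees; the focal length in pixels is half the picture's height over the tangent of half this angle, whatever the lens; pixels are square), "cx", "cy" (the principal point, pixels), "extrinsics" (4x4, takes a point from camera to world coordinates). Camera axes: x right, y down, z forward; pixel columns grow to the right and rows downward; lengths in m; the calibration is good to about 2 mm. A picture is of the moment at which its call begins.
- robot.job_done(): hands the job in; it is judged then, once.
Trained networks look in a picture, given as the dict that the camera call returned (one of the last four; its "shot" number tells which), for a name from the list of things; names that differ only in an ending like _2 or _b are one class to them, and where a whole thing is asked for, a point or a joint stands for the part that bears it (a point fixed in the world has none). Each returns a list of dicts, best first, with "confidence" (0 to 1); they miss things now and then, are a little off and sometimes report something else, mostly with a low value. They report only what shows in the picture. A call takes as long as a camera call. They do not tell look-alikes from the thing itself.
- models.recognise(name, picture): "box" ([left, top, right, bottom] in pixels, round what is visible of it).
- models.pinpoint(name, picture): "uv" ([column, row] in pixels: a listed point, or the origin of a listed thing).
The state is a dict: "time_s": time; "q": joint angles; "joint_velocities": joint speeds; "joint_torque": joint torques, N m; "ee_pos": TCP position; "eef_rot": TCP orientation; "force": force on the tool from outside, world axes, zero at the start; "moment": the same for the moment, N m; "gripper_width": finger opening in m; "finger_force": force on a finger pad.
Only numpy, scipy, OpenCV 4.12 (cv2) and the standard library are available. Lean on these libraries where they do the work, as an engineer would, in place of code of your own. Each camera call takes 0.05 s, during which the arm holds its last target. There are 200 camera calls.

TASK

Throw the charger's red switch lever all the way over towards the charger's high back, away from the packs, to turn it off, and only then take the three orange battery packs out of its slanted bays and lay them label up, flat and squarely on the three empty outlines of the plywood slab, to complete the pinwheel layer around the pack already there. The packs dent easily: grip each with no more than about 35 N, set it down softly rather than dropping or pressing it. Leave the pack already on the slab and the other things on the bench alone.

Things in the scene. Friction and masses are not known exactly. Their poses are not given: they have to be found in the camera images.
- charger: fixed charger, 262 mm wide; origin on the table under the middle bay; x to its high back, z up. A 30 degree slope rises to +x; bays at y -85, 0, 85 mm. Each pack lies on a raised pad 32 mm wide (75 mm above the table at the origin, 14 mm proud of the sloped plate), its low end on a stop 10 mm proud. Black housing behind: x 67 to 145, top 102 mm, carries the switch lever
- switch (a joint): charger switch lever, rad: 0 = on, leaning 0.5 rad from upright towards the charger's -x (front); 1.0 = off, leaning 0.5 rad towards its +x (back). It stays where it is left
- switch_tip (a point): tip of the red switch lever, about 50 mm from its pivot, on the charger's black housing
- slab: fixed plywood slab 200 x 200 x 18 mm, origin at the centre of its underside on the table; four blue printed outlines, one per pack, form a pinwheel with 8 mm between neighbours and an empty 72 mm square in the middle
- slot0 (a point): middle of printed outline 0, on the slab's upper face; x along its 110 mm length, y across its 46 mm width, z up. Already occupied by pack0. Fingers 15 mm from the middle along +x stand beside the pinwheel's empty central square, clear of the neighbouring pack
- slot1 (a point): middle of printed outline 1, on the slab's upper face; x along its 110 mm length, y across its 46 mm width, z up. Empty at the start. Fingers 15 mm from the middle along +x stand beside the pinwheel's empty central square, clear of the neighbouring pack
- slot2 (a point): middle of printed outline 2, on the slab's upper face; x along its 110 mm length, y across its 46 mm width, z up. Empty at the start. Fingers 15 mm from the middle along +x stand beside the pinwheel's empty central square, clear of the neighbouring pack
- slot3 (a point): middle of printed outline 3, on the slab's upper face; x along its 110 mm length, y across its 46 mm width, z up. Empty at the start. Fingers 15 mm from the middle along +x stand beside the pinwheel's empty central square, clear of the neighbouring pack
- pack0: orange battery pack with a black band round one end (its -x end) and a white label on top, a rigid block 110 x 46 x 24 mm (x, y, z), about 0.13 to 0.25 kg; origin at the centre of its underside, x along its length. Starts, and must stay, flat on outline 0 of the slab
- pack1: orange battery pack with a black band round one end (its -x end) and a white label on top, a rigid block 110 x 46 x 24 mm (x, y, z), about 0.13 to 0.25 kg; origin at the centre of its underside, x along its length. Starts lying in a bay of the charger on the 30 degree slope, length up the slope, black end down against the stop
- pack2: orange battery pack with a black band round one end (its -x end) and a white label on top, a rigid block 110 x 46 x 24 mm (x, y, z), about 0.13 to 0.25 kg; origin at the centre of its underside, x along its length. Starts lying in a bay of the charger on the 30 degree slope, length up the slope, black end down against the stop
- pack3: orange battery pack with a black band round one end (its -x end) and a white label on top, a rigid block 110 x 46 x 24 mm (x, y, z), about 0.13 to 0.25 kg; origin at the centre of its underside, x along its length. Starts lying in a bay of the charger on the 30 degree slope, length up the slope, black end down against the stop
- screwdriver: screwdriver with a yellow handle lying on the table, a bystander
- meter: yellow multimeter 130 x 70 x 38 mm lying on the table, origin at the centre of its underside, a bystander
- spool: aluminium solder spool, 54 mm across and 40 mm high, standing on the table beyond the work, a bystander
Not all that is in view belongs to the job. What is shaped like the pack2 but grey or pink is not meant. What is shaped like the pack1 but grey or purple is not meant.

How it is judged:
By the outcome, as a careful person would: the job done as asked, in the order asked, and still so for the second after the job is handed in, with the robot touching nothing.
It also fails if it takes over 72 s, if anything falls off the work surface, if the arm or the gripper's body presses on something with over 40 N, if the wrist force passes 120 N, or if a joint passes its speed limit or range.

## Working session

There is one attempt and no reset: what is moved stays moved. The work goes in short steps, Python scripts to look and compute and a tool call to move; the robot and the scene stay as the last step left them, time stands still between calls to the robot, and variables do not carry over. Pictures are saved under pics/ and viewed, at most 10 in all, crops included, and the job is handed in when it is done.

Besides the shell and the picture viewer there is one more tool, called after "Emit:" by a JSON object that holds its "method" and its "body", one argument or row to a line. drive_tool: Moves the arm, as the interface text tells. Its arguments: {"type":"object","properties":{"commands":{"type":"array"},"squeeze":{"type":"number"}},"required":["commands"]}

```bash
mkdir -p pics; ls; cat > h.py <<'E'
import numpy as np, cv2
from cell import observe, viewer, robot, models
def f(p): return p["image"].shape[0]/2/np.tan(np.radians(p["vertical_fov"])/2)
def px2w(p,u,v,z):
    return T(p,np.array([(u-p["cx"])*z/f(p),(v-p["cy"])*z/f(p),z]))
def T(p,c): E=np.array(p["extrinsics"]); return E[:3,:3]@c+E[:3,3]
def ray_z(p,u,v,h):
    E=np.array(p["extrinsics"]); d=E[:3,:3]@np.array([(u-p["cx"])/f(p),(v-p["cy"])/f(p),1]); o=E[:3,3]
    return o+d*(h-o[2])/d[2]
def cloud(p):
    z=p["z_map"]; v,u=np.mgrid[:z.shape[0],:z.shape[1]]
    c=np.stack([(u-p["cx"])*z/f(p),(v-p["cy"])*z/f(p),z],-1); E=np.array(p["extrinsics"])
    w=c@E[:3,:3].T+E[:3,3]; w[z==0]=np.nan; return w
E
python3 - <<'E'
from h import *
ims=[]
for n in ["scene","side"]:
    p=viewer.snapshot(n); ims.append(p["image"]); w=cloud(p)
    np.savez(""+n+".npz",w=w,im=p["image"])
    E=np.array(p["extrinsics"]); print(n,E[:3,3].round(3),E[:3,2].round(2))
    for t in ["charger","switch_tip","slab","slot0","slot1","slot2","slot3","pack1","meter","screwdriver","spool"]:
        for r in models.pinpoint(t,p)[:4]:
            u,v=r["uv"]; ww=w[int(min(max(v,0),383)),int(min(max(u,0),511))]
            print(t,np.round(r["uv"]),round(r["confidence"],2),ww.round(3))
p=viewer.snapshot("wrist");cv2.imwrite("pics/wrist0.png",p["image"][:,:,::-1])
a=cv2.hconcat(ims)
cv2.imwrite("pics/s0.png",ims[0][:,:,::-1]);cv2.imwrite("pics/d0.png",ims[1][:,:,::-1])
print(robot.finger_overhang, observe())
E
```

```text
pics
scene [1.233 0.335 1.338] [-0.48 -0.24 -0.84]
charger [221. 192.] 0.63 [ 0.569 -0.158  0.063]
switch_tip [215. 194.] 0.4 [ 0.648 -0.126  0.179]
slab [313. 234.] 0.83 [0.568 0.207 0.016]
slot0 [307. 222.] 0.96 [0.546 0.173 0.043]
slot0 [305. 242.] 0.94 [0.611 0.19  0.018]
slot0 [331. 222.] 0.86 [0.497 0.248 0.018]
slot0 [328. 244.] 0.66 [0.58  0.264 0.015]
slot1 [307. 222.] 0.96 [0.546 0.173 0.043]
slot1 [305. 242.] 0.94 [0.611 0.19  0.018]
slot1 [331. 222.] 0.86 [0.497 0.248 0.018]
slot1 [328. 244.] 0.66 [0.58  0.264 0.015]
slot2 [307. 222.] 0.96 [0.546 0.173 0.043]
slot2 [305. 242.] 0.94 [0.611 0.19  0.018]
slot2 [331. 222.] 0.86 [0.497 0.248 0.018]
slot2 [328. 244.] 0.66 [0.58  0.264 0.015]
slot3 [307. 222.] 0.96 [0.546 0.173 0.043]
slot3 [305. 242.] 0.94 [0.611 0.19  0.018]
slot3 [331. 222.] 0.86 [0.497 0.248 0.018]
slot3 [328. 244.] 0.66 [0.58  0.264 0.015]
pack1 [306. 217.] 0.91 [0.526 0.161 0.044]
pack1 [208. 137.] 0.84 [ 0.335 -0.349  0.019]
pack1 [195. 178.] 0.7 [ 0.585 -0.249  0.119]
pack1 [237. 193.] 0.7 [ 0.575 -0.086  0.112]
meter [215. 196.] 0.7 [ 0.656 -0.124  0.18
[... 1559 characters left out ...]
66349,  0.70647899, -0.02759631,  1.48458049,  0.02203647,
        0.95090009, -0.07549706]), 'joint_velocities': array([-0.0005744 , -0.00105535,  0.0002304 ,  0.00076014,  0.00184137,
       -0.00139727,  0.00062283]), 'joint_torque': array([-7.78657195e-04, -8.82984710e+01,  1.23406023e+00, -2.36377287e+01,
        1.71647023e-02,  1.89366860e-03,  1.65239030e-04]), 'ee_pos': array([ 5.74986076e-01, -2.83677207e-05,  2.39284707e-01]), 'eef_rot': array([ 7.07119331e-01,  7.07094230e-01, -3.15371165e-05, -1.26461783e-05]), 'force': array([-0.10573343, -0.08055562,  0.62849576]), 'moment': array([0.00102855, 0.01060252, 0.04608658]), 'finger_force': 0.0, 'gripper_width': 0.08555800621917031}
```

View pics/s0.png

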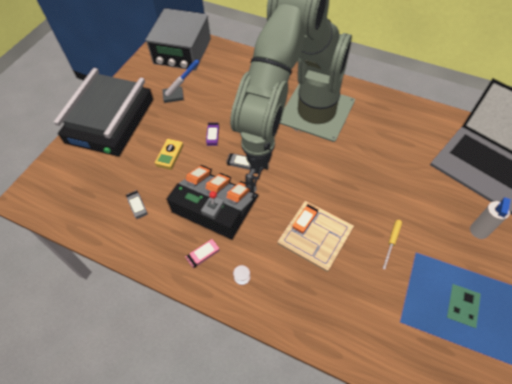

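View pics/d0.png

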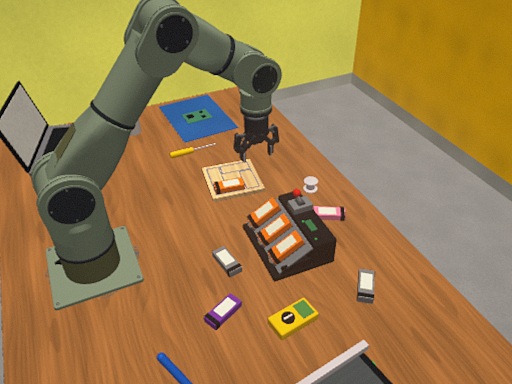

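The scene view shows the charger at about (212,205) with three orange packs and the lever at about (213,192). The slab is at (316,234), with pack0 at (305,219). The side view agrees: charger at (290,235), red lever knob at (297,192), slab at (232,180). The grey, purple and pink packs lie loose on the table.

View pics/wrist0.png

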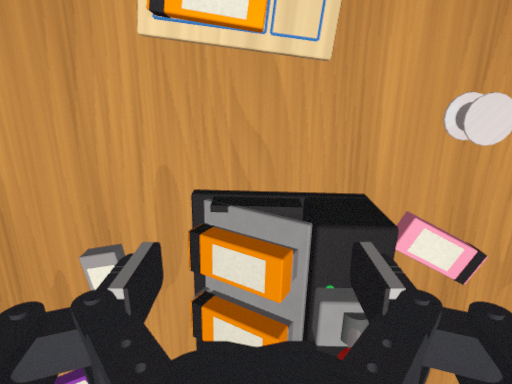

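```bash
python3 - <<'E'
from h import *
p=viewer.snapshot("wrist");E=np.array(p["extrinsics"]);print(E.round(3),p["vertical_fov"])
for n in ["scene","side"]:
    d=np.load(n+".npz"); w=d["w"]; hsv=cv2.cvtColor(d["im"],cv2.COLOR_RGB2HSV)
    red=((hsv[...,0]<5)|(hsv[...,0]>174))&(hsv[...,1]>150)&(hsv[...,2]>80)&(w[...,2]>.1)
    print(n,"red",red.sum(),np.nanmean(w[red],0).round(3),np.nanmax(w[red],0).round(3),np.nanmin(w[red],0).round(3))
    # charger sloped surfaces: plane fit of pack tops
    org=(hsv[...,0]>5)&(hsv[...,0]<16)&(hsv[...,1]>190)&(w[...,2]>.03)
    k,l,s,c=cv2.connectedComponentsWithStats(org.astype(np.uint8))
    for i in range(1,k):
        if s[i,4]>15:
            x,y,ww,hh=s[i,:4]; q=w[l==i]; print(s[i],np.nanmean(q,0).round(3))
E
```

```text
[[ 1.     0.    -0.001  0.575]
 [ 0.    -0.956 -0.292  0.075]
 [-0.001  0.292 -0.956  0.375]
 [ 0.     0.     0.     1.   ]] 61.63158896819693
scene red 33 [ 0.653 -0.132  0.181] [ 0.661 -0.122  0.187] [ 0.639 -0.141  0.173]
side red 48 [ 0.651 -0.138  0.174] [ 0.702 -0.076  0.187] [ 0.637 -0.152  0.103]
[218 178  26  14 120] [0.535 0.143 0.04 ]
[251 197  29  28 250] [ 0.56  -0.103  0.096]
[261 214  31  29 251] [ 0.557 -0.191  0.096]
[272 231  32  30 277] [ 0.555 -0.274  0.096]
```

The wrist view shows pack0 on the slab at the top (210,10), the packs in the charger at (245,262) and (240,325), and the switch housing at (345,320). The fingers cover the lower corners, so I'll move up over the slab, then over the charger.

Emit:
{"method": "drive_tool", "body": {
  "commands": [
    [1,[0,0.45,0.2],0],
    [1,[0,0.45,0.2],0],
    [1,[0,0.4,0.2],0],
    [1,[0,0,0.4],0],
    [1,[0,0,0.4],0],
    [1,[0,0,0],0],
    [1,[0,0,0],0]
  ]
}}

```text
time_s: 2.0
ee_pos: [0.575, 0.13, 0.3795]
eef_rot: [0.707, 0.707, 0.0, 0.0]
force: [-0.2, 0.8, 0.1]
gripper_width: 0.0856
finger_force: 0.0
```

```bash
python3 - <<'E'
from h import *
s=observe();print(s["time_s"],s["ee_pos"].round(4))
p=viewer.snapshot("wrist");w=cloud(p);np.savez("w1.npz",w=w,im=p["image"])
cv2.imwrite("pics/w1.png",p["image"][:,:,::-1])
for t in ["slot1","pack1","slab"]:
  for r in models.pinpoint(t,p)[:6]:
    u,v=r["uv"]; i,j=int(min(v,383)),int(min(u,511)); print(t,np.round(r["uv"]),round(r["confidence"],2),w[i,j].round(4),ray_z(p,u,v,.018).round(4))
E
```

```text
2.0 [0.575  0.13   0.3795]
slot1 [284. 104.] 0.74 [0.6165 0.1824 0.0196] [0.6171 0.1816 0.018 ]
slot1 [210.  54.] 0.56 [0.5088 0.2505 0.0193] [0.5087 0.2502 0.018 ]
pack1 [247. 283.] 0.91 [ 0.5614 -0.0711  0.1033] [ 0.5588 -0.1288  0.018 ]
pack1 [246. 328.] 0.68 [ 0.5591 -0.1536  0.0984] [ 0.5569 -0.2243  0.018 ]
pack1 [228. 118.] 0.66 [0.5328 0.1624 0.0422] [0.5315 0.16   0.018 ]
pack1 [160. 298.] 0.57 [ 0.4032 -0.1551  0.024 ] [ 0.4018 -0.1597  0.018 ]
slab [248.  80.] 0.6 [0.563  0.2151 0.0207] [0.5629 0.215  0.018 ]
slab [245. 284.] 0.25 [ 0.5584 -0.0729  0.1007] [ 0.5551 -0.1296  0.018 ]
```

View pics/w1.png

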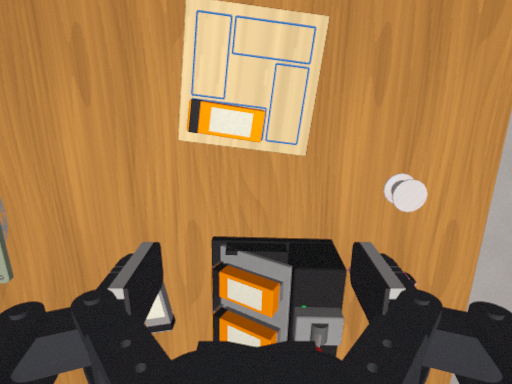

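Emit:
{"method": "drive_tool", "body": {
  "commands": [
    [1,[0,-0.5,0],0],
    [1,[0,-0.5,0],0],
    [1,[0.1,-0.5,0],0],
    [1,[0.1,-0.5,0],0],
    [1,[0,-0.5,0],0],
    [1,[0,0,0],0],
    [1,[0,0,0],0]
  ]
}}

```text
time_s: 2.9
ee_pos: [0.5944, -0.119, 0.3785]
eef_rot: [0.708, 0.706, -0.0, -0.001]
force: [-0.9, 1.8, 0.1]
gripper_width: 0.0855
finger_force: 0.0
```

```bash
python3 - <<'E'
from h import *
s=observe();print(s["time_s"],s["ee_pos"].round(4))
p=viewer.snapshot("wrist");w=cloud(p);np.savez("w2.npz",w=w,im=p["image"])
cv2.imwrite("pics/w2.png",p["image"][:,:,::-1])
for t in ["charger","switch_tip","pack1"]:
  for r in models.pinpoint(t,p)[:6]:
    u,v=r["uv"]; i,j=int(min(v,383)),int(min(u,511)); print(t,np.round(r["uv"]),round(r["confidence"],2),w[i,j].round(4))
E
```

```text
2.9 [ 0.5944 -0.119   0.3785]
charger [232. 174.] 0.92 [ 0.5599 -0.154   0.0967]
switch_tip [307. 175.] 0.8 [ 0.6476 -0.1319  0.1855]
pack1 [ 99. 265.] 0.96 [ 0.323  -0.3341  0.025 ]
pack1 [231. 123.] 0.84 [ 0.5609 -0.0871  0.1037]
pack1 [327. 309.] 0.67 [ 0.7206 -0.4262  0.0243]
pack1 [232. 238.] 0.62 [ 0.5584 -0.2442  0.105 ]
pack1 [232. 186.] 0.61 [ 0.5616 -0.1694  0.1057]
pack1 [388. 136.] 0.59 [ 0.7916 -0.1135  0.0257]
```

View pics/w2.png

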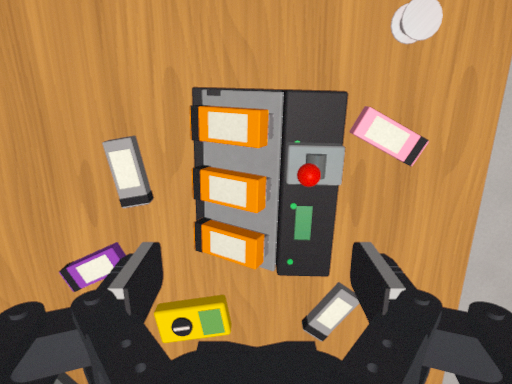

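Wrist view 1 shows the slab's four outlines, with pack0's black end at (194,116) and empty outlines at about (212,55), (273,40) and (288,104). Wrist view 2 shows the three packs at (231,127), (231,188) and (231,244), black ends left, and the red knob at (308,175). Next I'll fit exact poses.

```bash
python3 - <<'E'
from h import *
def packs(fn,zmin,zmax):
    d=np.load(fn); w=d["w"]; im=d["im"]; hsv=cv2.cvtColor(im,cv2.COLOR_RGB2HSV)
    org=((hsv[...,0]>5)&(hsv[...,0]<18)&(hsv[...,1]>200)&(hsv[...,2]>150)&(w[...,2]>zmin)&(w[...,2]<zmax)).astype(np.uint8)
    k,l,s,c=cv2.connectedComponentsWithStats(org)
    for i in range(1,k):
        if s[i,4]<300: continue
        cs,_=cv2.findContours((l==i).astype(np.uint8),0,2); m=np.zeros_like(org); cv2.drawContours(m,[cv2.convexHull(np.vstack(cs))],-1,1,-1)
        q=w[m>0]; q=q[~np.isnan(q).any(1)]
        for _ in range(4):   # plane fit top
            A=np.c_[q[:,:2],np.ones(len(q))]; co=np.linalg.lstsq(A,q[:,2],rcond=None)[0]; r=q[:,2]-A@co
            q=q[(abs(r)<.003)]
        (cx,cy),sz,a=cv2.minAreaRect((q[:,:2]*1000).astype(np.float32))
        print(fn,s[i,:5],"plane",co.round(3),"rect",round(cx,1),round(cy,1),np.round(sz,1),round(a,1),"z at c",(co@[cx/1000,cy/1000,1]).round(4),"n",len(q))
packs("w2.npz",.03,.2); packs("w1.npz",.03,.06)
# slab: wooden pixels at z~18mm; outlines blue
d=np.load("w1.npz"); w=d["w"]; hsv=cv2.cvtColor(d["im"],cv2.COLOR_RGB2HSV)
m=((w[...,2]>.012)&(w[...,2]<.05)&(w[...,1]>.05)&(w[...,0]<.72)&(w[...,0]>.42)).astype(np.uint8)
m=cv2.morphologyEx(m,cv2.MORPH_OPEN,np.ones((5,5)))
q=w[m>0]; r=cv2.minAreaRect((q[:,:2]*1000).astype(np.float32)); print("slab",r, "z",np.nanmedian(q[:,2]))
b=((hsv[...,0]>100)&(hsv[...,0]<125)&(hsv[...,1]>90)&(m>0)).astype(np.uint8)
k,l,s,c=cv2.connectedComponentsWithStats(b,connectivity=8)
for i in range(1,k):
    if s[i,4]>60:
        q=w[l==i]; print("outline",s[i],cv2.minAreaRect((q[:,:2]*1000).astype(np.float32)),np.median(q[:,2]))
d=np.load("w2.npz"); w=d["w"]; hsv=cv2.cvtColor(d["im"],cv2.COLOR_RGB2HSV)
red=((hsv[...,0]<5)|(hsv[...,0]>174))&(hsv[...,1]>180)&(hsv[...,2]>80)&(w[...,2]>.1)
q=w[red]; print("red",np.median(q,0),q.min(0),q.max(0))
# housing top rect
m=((w[...,2]>.096)&(w[...,2]<.108)&(hsv[...,2]<60)&(w[...,0]>.6)&(w[...,0]<.75)); q=w[m]; print("housing",cv2.minAreaRect((q[:,:2]*1000).astype(np.float32)))
m=((w[...,2]>.11)&(w[...,2]<.2)&(w[...,0]>.6)&(w[...,0]<.75)&~red&(w[...,1]<-.05)&(w[...,1]>-.25)); q=w[m]; print("switch base",np.percentile(q,[2,50,98],axis=0).round(3))
E
```

```text
w2.npz [ 198  106   70   42 1161] plane [ 0.56  -0.006 -0.212] rect 557.4 -91.1 [46.1 83.9] 88.2 z at c 0.1011 n 1669
w2.npz [ 200  168   66   45 1139] plane [ 0.547 -0.028 -0.208] rect 555.5 -176.6 [46.1 84.2] 88.5 z at c 0.1009 n 1127
w2.npz [ 201  221   63   48 1116] plane [ 0.526  0.048 -0.179] rect 554.0 -257.3 [42.2 86. ] 87.5 z at c 0.1001 n 569
slab ((565.2964477539062, 214.02064514160156), (200.32736206054688, 200.25132751464844), 82.90083312988281) z 0.019333424545569355
outline [196  11  36  17  75] ((515.1708984375, 296.325439453125), (49.59025573730469, 20.304868698120117), 1.560286045074463) 0.019506070337211634
outline [232  16  84  48 285] ((598.8518676757812, 268.6490173339844), (49.93634796142578, 113.3787841796875), 82.91996765136719) 0.01951633657473656
outline [191  76  34  23  64] ((503.8808288574219, 203.9968719482422), (26.389238357543945, 49.62384033203125), 81.71637725830078) 0.01939818765639914
red [ 0.64976189 -0.13333728  0.18223993] [ 0.63924642 -0.16932198  0.10189521] [ 0.67107044 -0.12315547  0.18678944]
housing ((664.6591796875, -177.83204650878906), (259.3444519042969, 76.39443969726562), 88.4545669555664)
switch base [[ 0.601 -0.182  0.111]
 [ 0.663 -0.128  0.128]
 [ 0.699 -0.081  0.139]]
```

Poses found:
- **Charger:** yaw about -1.55°, middle bay at (0.559, -0.175).
- **Slab:** centre (0.565, 0.214), yaw -7.1°.
- **Knob:** (0.650, -0.133, 0.176).

I'll push the lever first, with the fingers shut.

Emit:
{"method": "drive_tool", "body": {
  "commands": [
    [-1,[0.1,-0.14,-0.42],0],
    [-1,[0,0,-0.42],0],
    [-1,[0,0,-0.42],0],
    [-1,[0,0,-0.42],0],
    [-1,[0,0,-0.3],0],
    [-1,[0,0,-0.13],0],
    [-1,[0,0,0],0]
  ]
}}

```text
time_s: 3.8
ee_pos: [0.604, -0.131, 0.1667]
eef_rot: [0.707, 0.708, -0.001, -0.001]
force: [0.6, 0.7, 1.2]
gripper_width: -0.0
finger_force: 0.0
```

Emit:
{"method": "drive_tool", "body": {
  "commands": [
    [-1,[0.15,0,0],0],
    [-1,[0.1,0,0],0],
    [-1,[0.1,0,0],0],
    [-1,[0.1,0,0],0],
    [-1,[0.1,0,0],0]
  ]
}}

```text
time_s: 4.3
ee_pos: [0.6603, -0.1316, 0.1697]
eef_rot: [0.707, 0.707, 0.0, 0.0]
force: [-3.1, -0.0, -0.5]
gripper_width: 0.0002
finger_force: 0.7
```

Emit:
{"method": "drive_tool", "body": {
  "commands": [
    [-1,[0.1,0,0],0],
    [-1,[0.05,0,0],0],
    [-1,[0.03,0,0],0],
    [-1,[0.02,0,0],0]
  ]
}}

```text
time_s: 4.7
ee_pos: [0.6696, -0.1315, 0.168]
eef_rot: [0.707, 0.707, -0.009, -0.01]
force: [-99.9, 10.0, 40.7]
gripper_width: 0.0001
finger_force: 53.8
```

```bash
python3 - <<'E'
from h import *
p=viewer.snapshot("side");w=cloud(p);cv2.imwrite("pics/d1.png",cv2.resize(p["image"][150:280,220:390,::-1],None,fx=4,fy=4))
hsv=cv2.cvtColor(p["image"],cv2.COLOR_RGB2HSV)
red=((hsv[...,0]<5)|(hsv[...,0]>174))&(hsv[...,1]>150)&(hsv[...,2]>80)&(w[...,2]>.13)
print(red.sum(),np.median(w[red],0))
s=observe();print(s["ee_pos"].round(4),s["force"].round(1),s["q"].round(2))
E
```

```text
38 [ 0.68724773 -0.14408465  0.17690352]
[ 0.6695 -0.1315  0.168 ] [-92.6   9.4  39.4] [ 0.15  0.98 -0.01  1.07  0.01  1.12  0.14]
```

The lever is at its end stop and the force is high, so I'm backing off at once.

Emit:
{"method": "drive_tool", "body": {
  "commands": [
    [-1,[-0.1,0,0],0],
    [-1,[-0.3,0,0.1],0],
    [-1,[-0.1,0,0.3],0],
    [-1,[0,0,0.3],-1],
    [-1,[0,0,0.2],-1],
    [0,[0,0,0],-1]
  ]
}}

```text
time_s: 5.35
ee_pos: [0.6307, -0.1316, 0.2626]
eef_rot: [0.778, 0.629, 0.002, 0.002]
force: [-0.5, -0.6, -0.3]
gripper_width: 0.0135
finger_force: 0.0
```

```bash
python3 - <<'E'
from h import *
for n in ["side","scene"]:
    p=viewer.snapshot(n);w=cloud(p)
    if n=="side": cv2.imwrite("pics/d2.png",cv2.resize(p["image"][150:280,220:390,::-1],None,fx=4,fy=4))
    hsv=cv2.cvtColor(p["image"],cv2.COLOR_RGB2HSV)
    red=((hsv[...,0]<5)|(hsv[...,0]>174))&(hsv[...,1]>150)&(hsv[...,2]>80)&(w[...,2]>.13)
    print(red.sum(),np.median(w[red],0), models.pinpoint("switch_tip",p)[:1])
s=observe();print(s["ee_pos"].round(4),s["force"].round(1),s["q"].round(2),s["gripper_width"])
from scipy.spatial.transform import Rotation as R
print(R.from_quat(s["eef_rot"]).as_matrix().round(3))
E
```

```text
41 [ 0.68631995 -0.14348477  0.17512178] [{'uv': [307.5, 188.7], 'confidence': 0.43}]
33 [ 0.69081087 -0.13350231  0.1765225 ] [{'uv': [196.8, 176.5], 'confidence': 0.63}]
[ 0.6296 -0.1316  0.2587] [-0.3  0.  -0. ] [ 0.14  0.81  0.05  1.17 -0.04  1.17 -0.02] 0.04208196124800803
[[ 0.205  0.979  0.   ]
 [ 0.979 -0.205 -0.   ]
 [ 0.     0.    -1.   ]]
```

View pics/d2.png

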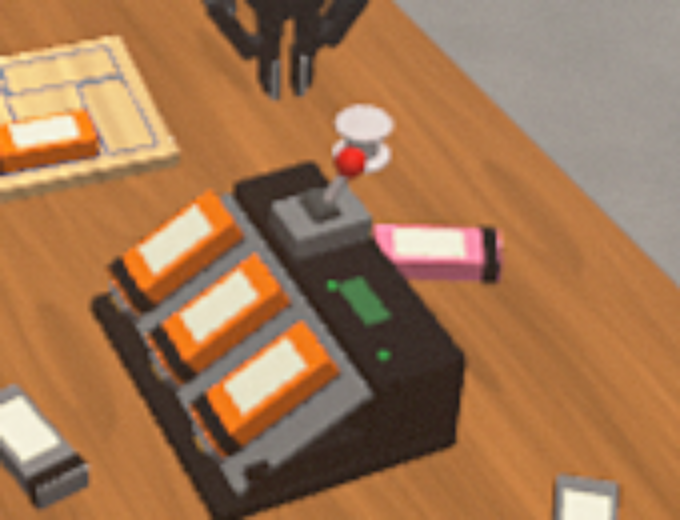

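The lever now leans to the back, with the knob at x = 0.690, so it is off. Next: turn 80° and go above the pack in the +y bay.

Emit:
{"method": "drive_tool", "body": {
  "commands": [
    [0.52,[-0.1,0.06,0],-1],
    [0.52,[-0.1,0.06,0],-1],
    [0.52,[-0.1,0.06,0],-1],
    [0.52,[-0.1,0.06,0],-1],
    [0.52,[-0.1,0.06,0],-1],
    [0.52,[-0.09,0.06,0],-1],
    [0.52,[0,0.05,0],-1],
    [0.52,[0,0,0],-1]
  ]
}}

```text
time_s: 6.35
ee_pos: [0.5705, -0.0901, 0.2583]
eef_rot: [0.92, 0.391, -0.0, -0.0]
force: [0.1, -0.5, 0.6]
gripper_width: 0.0651
finger_force: 0.0
```

Emit:
{"method": "drive_tool", "body": {
  "commands": [
    [0.52,[0,0,0],-1],
    [0.52,[0,0,0],-1],
    [0.52,[0,0,0],-1],
    [0.52,[0,0,0],-1],
    [0.52,[0,0,0],-1],
    [0.52,[0,0,0],-1],
    [0.52,[0,0,0],-1],
    [0.52,[0,0,0],-1]
  ]
}}

```text
time_s: 7.15
ee_pos: [0.5705, -0.0908, 0.2582]
eef_rot: [0.993, 0.122, -0.0, -0.0]
force: [0.4, 0.2, 0.2]
gripper_width: 0.0649
finger_force: 0.0
```

Emit:
{"method": "drive_tool", "body": {
  "commands": [
    [0.52,[0,0,0],-1],
    [0.52,[0,0,0],-1],
    [0.52,[0,0,0],-1],
    [0.52,[0,0,0],-1],
    [0.52,[0,0,0],0]
  ]
}}

```text
time_s: 7.65
ee_pos: [0.5705, -0.0908, 0.2581]
eef_rot: [1.0, -0.017, -0.0, -0.0]
force: [-0.4, 0.2, -0.6]
gripper_width: 0.0649
finger_force: 0.0
```

```bash
cat >> h.py <<'E'
from scipy.spatial.transform import Rotation as R
def st():
    s=observe(); m=R.from_quat(s["eef_rot"]).as_matrix(); print(s["time_s"],(s["ee_pos"]*1000).round(1),"th",np.degrees(np.arctan2(m[1,1],m[0,1])).round(1),"tz",m[:,2].round(3),"F",s["force"].round(1),"w",round(s["gripper_width"]*1000,1),"q",s["q"].round(2))
E
python3 - <<'E'
from h import *
st()
p=viewer.snapshot("wrist");w=cloud(p);np.savez("w3.npz",w=w,im=p["image"]);E=np.array(p["extrinsics"]);print(E.round(3))
cv2.imwrite("pics/w3.png",p["image"][:,:,::-1])
# fingertip: nearest dark points in tool frame
s=observe();M=R.from_quat(s["eef_rot"]).as_matrix();t=(w.reshape(-1,3)-s["ee_pos"])@M
k=(abs(t[:,0])<.02)&(abs(t[:,1])<.06)&(t[:,2]<.03)&(t[:,2]>-.06); print(len(t[k]),np.percentile(t[k],[0,1,50,99,100],axis=0).round(4))
E
```

```text
7.65 [570.5 -90.8 258.1] th -92.0 tz [-0.001  0.    -1.   ] F [-0.4  0.2 -0.6] w 64.9 q [-0.12  0.73  0.46  1.45 -0.35  1.04 -1.19]
[[-0.034 -0.955 -0.293  0.645]
 [-0.999  0.032  0.01  -0.093]
 [-0.     0.294 -0.956  0.394]
 [ 0.     0.     0.     1.   ]]
16330 [[-0.0127 -0.06   -0.06  ]
 [-0.0106 -0.0591 -0.0596]
 [ 0.0071  0.0292 -0.0513]
 [ 0.0138  0.0591 -0.0036]
 [ 0.0163  0.06    0.0016]]
```

View pics/w3.png

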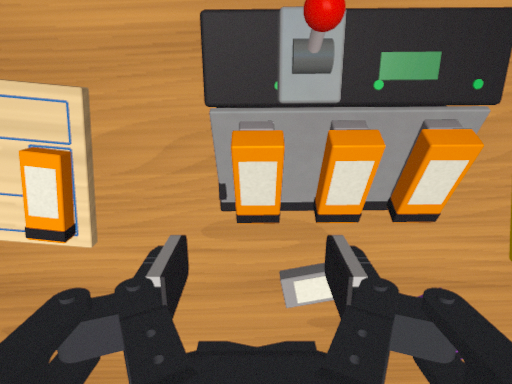

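Wrist view 3 shows pack 1 at (258,175) centred between the fingers, the other packs at (350,175) and (435,175), and the knob at (325,12) leaning to the back. I'll descend and grip.

Emit:
{"method": "drive_tool", "body": {
  "commands": [
    [0.52,[0,0,-0.45],0],
    [0.52,[0,0,-0.45],0],
    [0.52,[0,0,-0.4],0],
    [0.52,[0,0,-0.25],0],
    [0.52,[0,0,-0.13],0],
    [0.52,[0,0,0],0],
    [-0.2,[0,0,0],0],
    [-0.2,[0,0,0],0]
  ],
  "squeeze": 24
}}

```text
time_s: 8.5
ee_pos: [0.5711, -0.0912, 0.0917]
eef_rot: [1.0, -0.017, 0.001, 0.0]
force: [-0.3, 0.4, -0.1]
gripper_width: 0.0455
finger_force: 24.8
```

Emit:
{"method": "drive_tool", "body": {
  "commands": [
    [-0.2,[0,0,0],0],
    [-0.2,[0,0,0],0],
    [-0.2,[0,0,0],0]
  ],
  "squeeze": 24
}}

```text
time_s: 8.8
ee_pos: [0.5711, -0.0912, 0.0917]
eef_rot: [1.0, -0.017, 0.001, 0.0]
force: [-2.1, 0.7, 8.5]
gripper_width: 0.0457
finger_force: 25.9
```

Emit:
{"method": "drive_tool", "body": {
  "commands": [
    [-0.2,[0,0,0.1],0],
    [-0.2,[0,0,0.25],0],
    [-0.2,[0,0,0.4],0],
    [-0.2,[0,0,0.45],0],
    [-0.2,[0,0,0.3],0],
    [-0.2,[0,0,0],0]
  ]
}}

```text
time_s: 9.4
ee_pos: [0.5717, -0.0915, 0.2451]
eef_rot: [1.0, -0.017, 0.003, 0.0]
force: [0.2, -0.0, -1.9]
gripper_width: 0.0456
finger_force: 25.2
```

```bash
python3 - <<'E'
from h import *
st()
p=viewer.snapshot("side");cv2.imwrite("pics/d3.png",cv2.resize(p["image"][120:280,190:390,::-1],None,fx=4,fy=3.75))
E
```

```text
9.4 [571.7 -91.5 245.1] th -92.0 tz [ 0.007 -0.001 -1.   ] F [ 0.2 -0.  -1.9] w 45.6 q [-0.12  0.75  0.46  1.48 -0.37  1.   -1.17]
```

View pics/d3.png

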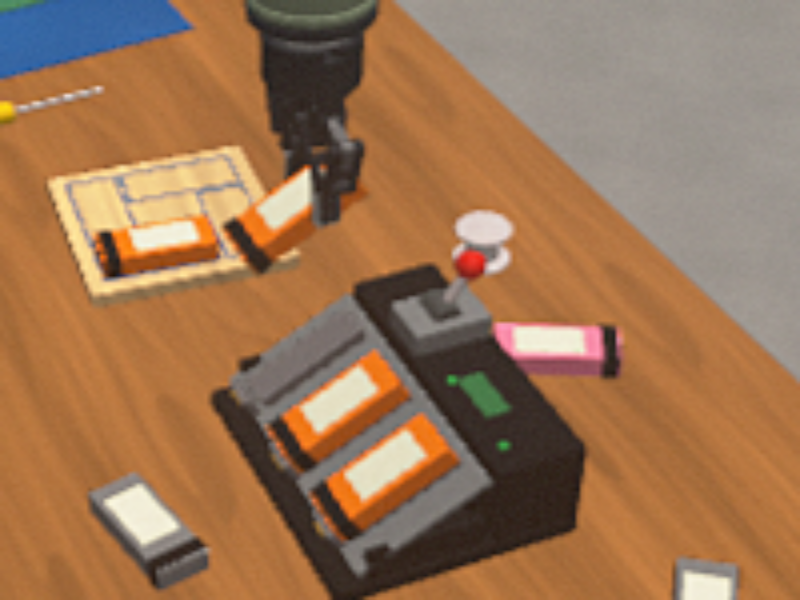

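The pack is held firmly, label up, still at 30°. I'll carry it to the far outline A at (0.599, 0.269), turning +175° on the way.

Emit:
{"method": "drive_tool", "body": {
  "commands": [
    [-0.2,[0,0.09,0],1],
    [-0.2,[0,0.09,0],1],
    [-0.2,[0,0.09,0],1],
    [-0.2,[0,0.09,0],1],
    [-0.2,[0,0.09,0],1],
    [-0.2,[0,0.09,0],1],
    [-0.2,[0,0.09,0],1],
    [-0.2,[0,0.09,0],1]
  ]
}}

```text
time_s: 10.25
ee_pos: [0.5701, -0.0186, 0.2396]
eef_rot: [0.966, 0.26, -0.001, -0.0]
force: [-0.2, 0.0, -2.5]
gripper_width: 0.0453
finger_force: 25.1
```

Emit:
{"method": "drive_tool", "body": {
  "commands": [
    [-0.2,[0.01,0.09,0],1],
    [-0.2,[0.01,0.09,0],1],
    [-0.2,[0.01,0.09,0],1],
    [-0.2,[0.01,0.09,0],1],
    [-0.2,[0.01,0.09,0],1],
    [-0.2,[0.01,0.09,0],1],
    [-0.2,[0.01,0.09,0],1],
    [-0.2,[0.01,0.09,0],1]
  ]
}}

```text
time_s: 11.05
ee_pos: [0.5782, 0.0534, 0.2396]
eef_rot: [0.856, 0.516, -0.001, -0.0]
force: [0.5, -0.4, -1.8]
gripper_width: 0.0457
finger_force: 25.1
```

Emit:
{"method": "drive_tool", "body": {
  "commands": [
    [-0.2,[0.01,0.09,0],1],
    [-0.2,[0.01,0.09,0],1],
    [-0.2,[0.01,0.09,0],1],
    [-0.2,[0.01,0.09,0],1],
    [-0.2,[0.01,0.09,0],1],
    [-0.2,[0.01,0.09,0],1],
    [-0.2,[0.01,0.09,0],1],
    [-0.2,[0.01,0.09,0],1]
  ]
}}

```text
time_s: 11.85
ee_pos: [0.5862, 0.1253, 0.2395]
eef_rot: [0.681, 0.732, -0.001, -0.001]
force: [0.5, -0.3, -2.0]
gripper_width: 0.0457
finger_force: 25.1
```

Emit:
{"method": "drive_tool", "body": {
  "commands": [
    [-0.2,[0.01,0.09,0],1],
    [-0.2,[0.01,0.09,0],1],
    [-0.2,[0.01,0.09,0],1],
    [-0.2,[0.01,0.09,0],1],
    [-0.2,[0.01,0.09,0],1],
    [-0.2,[0.01,0.09,0],1],
    [-0.2,[0.01,0.09,0],1],
    [-0.2,[0.01,0.09,0],1]
  ]
}}

```text
time_s: 12.65
ee_pos: [0.5942, 0.1972, 0.2395]
eef_rot: [0.453, 0.892, -0.001, -0.001]
force: [0.6, 0.8, -2.2]
gripper_width: 0.0457
finger_force: 25.1
```

Emit:
{"method": "drive_tool", "body": {
  "commands": [
    [-0.2,[0.01,0.09,0],1],
    [-0.2,[0.01,0.09,0],1],
    [-0.2,[0.01,0.09,0],1],
    [-0.2,[0.01,0.09,0],1],
    [-0.2,[0,0.09,0],1],
    [-0.2,[0,0.09,0],1],
    [-0.2,[0,0.09,0],1],
    [-0.2,[0,0.09,0],1]
  ]
}}

```text
time_s: 13.45
ee_pos: [0.5982, 0.2692, 0.2394]
eef_rot: [0.189, 0.982, -0.0, -0.001]
force: [0.0, -0.4, -1.1]
gripper_width: 0.0456
finger_force: 25.1
```

Emit:
{"method": "drive_tool", "body": {
  "commands": [
    [-0.2,[0,0,-0.3],1],
    [-0.2,[0,0,-0.4],1],
    [-0.2,[0,0,-0.3],1],
    [-0.2,[0,0,0],0.7],
    [-0.2,[0,0,0],0]
  ]
}}

```text
time_s: 13.95
ee_pos: [0.598, 0.2687, 0.1389]
eef_rot: [0.062, 0.998, -0.0, -0.001]
force: [-0.7, -0.5, -0.6]
gripper_width: 0.0453
finger_force: 25.7
```

```bash
python3 - <<'E'
from h import *
st()
E
```

```text
13.95 [598.  268.7 138.9] th 82.9 tz [-0.002 -0.001 -1.   ] F [-0.7 -0.5 -0.6] w 45.3 q [-0.33  0.97 -0.34  1.26  0.34  0.97  0.72]
```

Emit:
{"method": "drive_tool", "body": {
  "commands": [
    [-0.2,[0.015,0,-0.3],0],
    [-0.2,[0,0,-0.3],0],
    [-0.2,[0,0,-0.13],0],
    [-0.2,[0,0,0],0]
  ]
}}

```text
time_s: 14.35
ee_pos: [0.5995, 0.2688, 0.0662]
eef_rot: [0.063, 0.998, -0.001, -0.001]
force: [-0.4, 0.9, -1.1]
gripper_width: 0.0457
finger_force: 25.6
```

```bash
cat >> h.py <<'E'
def packtop():
    p=viewer.snapshot("wrist");w=cloud(p);hsv=cv2.cvtColor(p["image"],cv2.COLOR_RGB2HSV)
    s=observe();M=R.from_quat(s["eef_rot"]).as_matrix();t=(w-s["ee_pos"])@M
    org=(hsv[...,0]>5)&(hsv[...,0]<18)&(hsv[...,1]>200)&(hsv[...,2]>120)&(abs(t[...,1])<.024)&(abs(t[...,0])<.07)&(t[...,2]>-.06)&(t[...,2]<.03)
    q=t[org]; 
    for _ in range(5):
        A=np.c_[q[:,0],np.ones(len(q))];co=np.linalg.lstsq(A,q[:,2],rcond=None)[0];r=q[:,2]-A@co;q=q[r<np.percentile(abs(r),90)] if _<0 else q[abs(r)<max(.003,np.percentile(abs(r),80))]
    print("tilt",np.degrees(np.arctan(-co[0])).round(1),"top z at tool axis(mm, + is ahead)",(co[1]*1000).round(1),"x range",(q[:,0].min()*1000).round(1),(q[:,0].max()*1000).round(1),"n",len(q))
    return p,w
E
python3 - <<'E'
from h import *
st(); p,w=packtop(); np.savez("w4.npz",w=w,im=p["image"]); cv2.imwrite("pics/w4.png",p["image"][:,:,::-1])
E
```

```text
14.35 [599.5 268.8  66.2] th 82.8 tz [-0.002 -0.001 -1.   ] F [-0.4  0.9 -1.1] w 45.7 q [-0.34  1.06 -0.32  1.3   0.38  0.84  0.69]
tilt 29.3 top z at tool axis(mm, + is ahead) -15.0 x range -55.0 29.4 n 5165
```

View pics/w4.png

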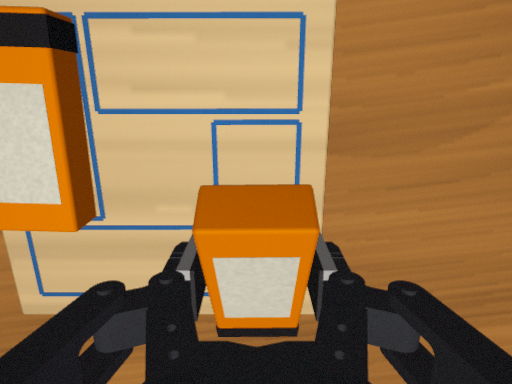

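Wrist view 4 shows the held pack tilted over outline A, with its end face at (258,205) square to the outline's end at (256,122). I'll lower it along an arc so that the low end touches first and the pack pivots flat.

Emit:
{"method": "drive_tool", "body": {
  "commands": [
    [-0.2,[0,0,-0.04],0],
    [-0.2,[-0.031,0.004,-0.05],0],
    [-0.2,[-0.033,0.004,-0.05],0],
    [-0.2,[0,0,0],0]
  ],
  "squeeze": 20
}}

```text
time_s: 14.8
ee_pos: [0.5933, 0.2704, 0.0534]
eef_rot: [0.062, 0.998, 0.0, 0.0]
force: [-1.6, 1.3, 1.2]
gripper_width: 0.0455
finger_force: 25.3
```

```bash
python3 - <<'E'
from h import *
st(); packtop()
E
```

```text
14.8 [593.3 270.4  53.4] th 82.8 tz [ 0.     0.001 -1.   ] F [-1.6  1.3  1.2] w 45.5 q [-0.34  1.07 -0.31  1.33  0.38  0.8   0.68]
tilt 21.7 top z at tool axis(mm, + is ahead) -16.8 x range -57.6 31.4 n 6373
```

Emit:
{"method": "drive_tool", "body": {
  "commands": [
    [-0.2,[-0.03,0,-0.055],0],
    [-0.2,[-0.023,0,-0.057],0],
    [-0.2,[-0.019,0.002,-0.058],0],
    [-0.2,[-0.01,0.002,-0.045],0],
    [-0.2,[0,0,0],0]
  ]
}}

```text
time_s: 15.35
ee_pos: [0.5853, 0.2702, 0.0314]
eef_rot: [0.063, 0.998, -0.0, -0.0]
force: [-0.7, 1.2, -0.4]
gripper_width: 0.0457
finger_force: 25.3
```

```bash
python3 - <<'E'
from h import *
st(); packtop()
E
```

```text
15.35 [585.3 270.2  31.4] th 82.8 tz [-0. -0. -1.] F [-0.7  1.2 -0.4] w 45.7 q [-0.35  1.09 -0.3   1.37  0.4   0.74  0.65]
tilt 4.8 top z at tool axis(mm, + is ahead) -17.6 x range -37.3 34.8 n 7167
```

Emit:
{"method": "drive_tool", "body": {
  "commands": [
    [-0.2,[-0.004,0.002,-0.025],0],
    [-0.2,[0,0,-0.015],0],
    [-0.2,[0,0,-0.01],0],
    [-0.2,[0,0,0],0]
  ]
}}

```text
time_s: 15.8
ee_pos: [0.5851, 0.2702, 0.0267]
eef_rot: [0.063, 0.998, -0.0, -0.0]
force: [-2.8, 0.4, 2.7]
gripper_width: 0.0456
finger_force: 25.7
```

```bash
python3 - <<'E'
from h import *
st(); packtop()
E
```

```text
15.8 [585.1 270.2  26.7] th 82.8 tz [-0. -0. -1.] F [-2.8  0.4  2.7] w 45.6 q [-0.35  1.1  -0.29  1.37  0.4   0.73  0.65]
tilt 1.3 top z at tool axis(mm, + is ahead) -17.9 x range -35.3 34.9 n 7279
```

Emit:
{"method": "drive_tool", "body": {
  "commands": [
    [-0.2,[0,0,-0.01],0],
    [-0.2,[0,0,-0.005],0],
    [0.15,[0,0,0],0],
    [0.3,[0,0,0],0],
    [0.45,[0,0,0],0],
    [0.45,[0,0,0.2],0],
    [0.45,[0,0,0.45],0],
    [0.45,[0,0,0.45],0]
  ]
}}

```text
time_s: 16.65
ee_pos: [0.5847, 0.2702, 0.1363]
eef_rot: [0.063, 0.998, -0.0, -0.001]
force: [0.3, -0.6, 1.6]
gripper_width: 0.0617
finger_force: 0.0
```

Emit:
{"method": "drive_tool", "body": {
  "commands": [
    [0.52,[0,-0.2,0.45],0.5],
    [0.52,[0,-0.45,0.35],1],
    [0.52,[0,-0.45,0],0],
    [0.52,[0,-0.45,0],0],
    [0.52,[0,0,0],0]
  ]
}}

```text
time_s: 17.15
ee_pos: [0.5858, 0.114, 0.2112]
eef_rot: [0.014, 1.0, -0.002, 0.0]
force: [0.5, 0.9, 0.4]
gripper_width: 0.0653
finger_force: 0.0
```

```bash
cat >> h.py <<'E'
def slabfit(p):
    w=cloud(p);hsv=cv2.cvtColor(p["image"],cv2.COLOR_RGB2HSV)
    org=((hsv[...,0]>5)&(hsv[...,0]<18)&(hsv[...,1]>200)&(hsv[...,2]>120)&(w[...,2]>.037)&(w[...,2]<.052)&(w[...,1]>.09)).astype(np.uint8)
    k,l,s,c=cv2.connectedComponentsWithStats(org)
    for i in range(1,k):
        if s[i,4]<300: continue
        cs,_=cv2.findContours((l==i).astype(np.uint8),0,2); m=np.zeros_like(org); cv2.drawContours(m,[cv2.convexHull(np.vstack(cs))],-1,1,-1)
        q=w[(m>0)&(w[...,2]>.037)]; co=np.linalg.lstsq(np.c_[q[:,:2],np.ones(len(q))],q[:,2],rcond=None)[0]
        print("pack",s[i,:4],cv2.minAreaRect((q[:,:2]*1000).astype(np.float32)),"slopes",co[:2].round(3),"z",np.median(q[:,2]).round(4))
    b=((hsv[...,0]>100)&(hsv[...,0]<125)&(hsv[...,1]>90)&(w[...,2]<.03)&(w[...,1]>.05)).astype(np.uint8)
    k,l,s,c=cv2.connectedComponentsWithStats(b,connectivity=8)
    for i in range(1,k):
        if s[i,4]>60: print("outline",s[i],cv2.minAreaRect((w[l==i][:,:2]*1000).astype(np.float32)))
E
python3 - <<'E'
from h import *
st(); p=viewer.snapshot("wrist"); cv2.imwrite("pics/w5.png",p["image"][:,:,::-1]); slabfit(p); print(np.array(p["extrinsics"])[:3,3])
E
```

```text
17.15 [585.8 114.  211.2] th 88.4 tz [ 0.001 -0.004 -1.   ] F [0.5 0.9 0.4] w 65.3 q [-0.05  0.79 -0.41  1.43  0.36  0.99  0.99]
pack [381 124  69  97] ((597.1646118164062, 268.6075439453125), (46.5103645324707, 94.78956604003906), 82.84314727783203) slopes [0.003 0.021] z 0.0432
outline [274  42  13  79 178] ((507.1935729980469, 136.9299774169922), (3.6605796813964844, 72.36851501464844), 80.5325927734375)
outline [331  49 127  65 687] ((509.8821105957031, 247.8124237060547), (114.3878173828125, 50.209800720214844), 82.82862854003906)
outline [371 114  71 104 330] ((598.426025390625, 268.59027099609375), (50.273277282714844, 112.12938690185547), 82.64995574951172)
outline [264 165 112  54 503] ((620.4248046875, 179.3779754638672), (114.00533294677734, 50.44361877441406), 82.82734680175781)
[0.5114233 0.1166769 0.3469488]
```

View pics/w5.png

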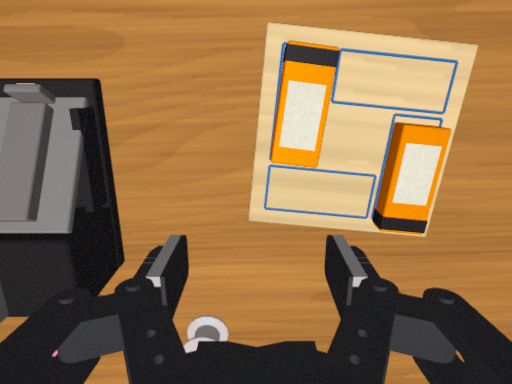

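Wrist view 5 shows the placed pack at (412,178) flat and aligned, but about 6 mm too far towards its black end: the outline's upper end at (417,118) is exposed. I'll regrip, raise it slightly and shift it 6 mm.

Emit:
{"method": "drive_tool", "body": {
  "commands": [
    [0.45,[0,0.45,0],-0.7],
    [0.45,[0,0.45,0],-0.7],
    [0.45,[0,0.45,0],0],
    [0.45,[0,0.21,-0.3],0],
    [0.45,[0,0,-0.45],0],
    [0.45,[0,0,-0.4],0],
    [0.45,[0,0,0],0]
  ]
}}

```text
time_s: 17.9
ee_pos: [0.5827, 0.2767, 0.0915]
eef_rot: [0.059, 0.998, -0.002, -0.003]
force: [0.1, 0.3, 0.5]
gripper_width: 0.0622
finger_force: 0.0
```

```bash
python3 - <<'E'
from h import *
st()
E
```

```text
17.9 [582.7 276.7  91.5] th 83.3 tz [-0.007 -0.003 -1.   ] F [0.1 0.3 0.5] w 62.2 q [-0.35  1.01 -0.33  1.34  0.37  0.86  0.68]
```

Emit:
{"method": "drive_tool", "body": {
  "commands": [
    [0.45,[0,0,-0.1],0],
    [0.45,[0,0,0],0]
  ]
}}

```text
time_s: 18.1
ee_pos: [0.5854, 0.2773, 0.0869]
eef_rot: [0.059, 0.998, 0.0, 0.0]
force: [-0.2, -0.1, 0.4]
gripper_width: 0.0618
finger_force: 0.0
```

Emit:
{"method": "drive_tool", "body": {
  "commands": [
    [0.45,[0,-0.07,-0.2],-0.1],
    [0.45,[0,0,-0.25],0],
    [0.45,[0,0,-0.15],0],
    [0.45,[0,0,0],0],
    [-0.2,[0,0,0],0],
    [-0.2,[0,0,0],0],
    [-0.2,[0,0,0],0]
  ],
  "squeeze": 22
}}

```text
time_s: 18.8
ee_pos: [0.5857, 0.2703, 0.0274]
eef_rot: [0.063, 0.998, 0.0, 0.001]
force: [-1.6, -0.5, 8.7]
gripper_width: 0.046
finger_force: 24.8
```

Emit:
{"method": "drive_tool", "body": {
  "commands": [
    [-0.2,[0,0,0.03],0],
    [-0.2,[-0.03,0.004,0],0],
    [-0.2,[-0.03,0.004,0],0],
    [-0.2,[0,0,0],0]
  ]
}}

```text
time_s: 19.2
ee_pos: [0.5786, 0.2709, 0.029]
eef_rot: [0.063, 0.998, -0.0, -0.0]
force: [0.1, 0.0, -1.6]
gripper_width: 0.0456
finger_force: 23.6
```

```bash
python3 - <<'E'
from h import *
st(); packtop()
E
```

```text
19.2 [578.6 270.9  29. ] th 82.8 tz [-0. -0. -1.] F [ 0.1  0.  -1.6] w 45.6 q [-0.36  1.09 -0.3   1.39  0.4   0.72  0.64]
tilt 0.1 top z at tool axis(mm, + is ahead) -15.6 x range -37.2 35.8 n 7156
```

Emit:
{"method": "drive_tool", "body": {
  "commands": [
    [-0.2,[0.008,0,-0.01],0],
    [-0.2,[0,0,-0.008],0],
    [-0.2,[0,0,0],0],
    [0.15,[0,0,0],0],
    [0.3,[0,0,0],0],
    [0.45,[0,0,0],0],
    [0.45,[0,0,0.2],0],
    [0.45,[0,0,0.45],0]
  ]
}}

```text
time_s: 20.05
ee_pos: [0.5785, 0.2699, 0.0902]
eef_rot: [0.063, 0.998, -0.001, -0.002]
force: [1.7, -0.2, 0.3]
gripper_width: 0.0616
finger_force: 0.0
```

Emit:
{"method": "drive_tool", "body": {
  "commands": [
    [0.52,[0,0,0.45],0.5],
    [0.52,[0,-0.2,0.45],0.9],
    [0.52,[0,-0.45,0.2],0],
    [0.52,[0,-0.45,0],0],
    [0.52,[0,-0.45,0],0],
    [0.52,[0,0,0],0]
  ]
}}

```text
time_s: 20.65
ee_pos: [0.5805, 0.1088, 0.2023]
eef_rot: [0.018, 1.0, -0.002, 0.0]
force: [0.0, 0.7, -0.6]
gripper_width: 0.0654
finger_force: 0.0
```

```bash
python3 - <<'E'
from h import *
st(); p=viewer.snapshot("wrist"); slabfit(p)
E
```

```text
20.65 [580.5 108.8 202.3] th 88.0 tz [ 0.    -0.004 -1.   ] F [ 0.   0.7 -0.6] w 65.4 q [-0.04  0.8  -0.41  1.47  0.36  0.96  0.98]
pack [391 123  71 100] ((591.4652099609375, 268.8814392089844), (46.6483039855957, 94.53697967529297), 82.35907745361328) slopes [0.003 0.023] z 0.0431
outline [278  47  14  94 205] ((513.904541015625, 135.83314514160156), (3.303875684738159, 85.82742309570312), 81.03697967529297)
outline [338  53 130  66 701] ((509.96441650390625, 248.1067352294922), (115.0854721069336, 50.26692199707031), 82.75155639648438)
outline [379 119  73 107 324] ((588.2214965820312, 250.37615966796875), (45.243839263916016, 121.58888244628906), 59.84524917602539)
outline [270 172 114  54 524] ((620.3256225585938, 179.59646606445312), (114.52969360351562, 50.45184326171875), 82.80968475341797)
```

The pack on A is now within about 1 mm of its outline. Next is the middle bay.

Emit:
{"method": "drive_tool", "body": {
  "commands": [
    [0.52,[-0.02,-0.45,0],0.1],
    [0.52,[-0.02,-0.45,0],0],
    [0.52,[-0.02,-0.45,0],0],
    [0.52,[-0.02,-0.45,0],0],
    [0.52,[-0.03,-0.45,0],0],
    [0.52,[-0.03,-0.4,0],0],
    [0.52,[0,-0.2,0],0],
    [0.52,[0,0,0],0]
  ]
}}

```text
time_s: 21.5
ee_pos: [0.5657, -0.1718, 0.2018]
eef_rot: [0.012, 1.0, -0.0, -0.0]
force: [0.1, -0.4, 0.7]
gripper_width: 0.0649
finger_force: 0.0
```

Emit:
{"method": "drive_tool", "body": {
  "commands": [
    [0.52,[0,0,0],0]
  ]
}}

```text
time_s: 21.6
ee_pos: [0.5662, -0.1683, 0.2021]
eef_rot: [0.01, 1.0, 0.0, 0.0]
force: [0.6, 1.2, 0.4]
gripper_width: 0.0647
finger_force: 0.0
```

```bash
python3 - <<'E'
from h import *
st(); p=viewer.snapshot("wrist");w=cloud(p);hsv=cv2.cvtColor(p["image"],cv2.COLOR_RGB2HSV)
org=((hsv[...,0]>5)&(hsv[...,0]<18)&(hsv[...,1]>200)&(hsv[...,2]>120)&(w[...,2]>.06)).astype(np.uint8)
k,l,s,c=cv2.connectedComponentsWithStats(org)
for i in range(1,k):
    if s[i,4]<300: continue
    q=w[l==i]; A=np.c_[q[:,:2],np.ones(len(q))]
    for _ in range(5):
        A=np.c_[q[:,:2],np.ones(len(q))]; co=np.linalg.lstsq(A,q[:,2],rcond=None)[0]; q=q[abs(q[:,2]-A@co)<.003]
    print(s[i],cv2.minAreaRect((q[:,:2]*1000).astype(np.float32)),co.round(3),"ztop at tcp",co@[*observe()["ee_pos"][:2],1])
E
```

```text
21.6 [ 566.2 -168.3  202.1] th 88.8 tz [ 0.     0.001 -1.   ] F [0.6 1.2 0.4] w 64.7 q [ 0.46  0.8  -0.47  1.47  0.4   0.97  1.43]
[ 109  117   67  121 1022] ((561.1590576171875, -239.3933868408203), (26.47699737548828, 88.01742553710938), 69.61386108398438) [ 0.518  0.011 -0.191] ztop at tcp 0.10052434977613128
```

Emit:
{"method": "drive_tool", "body": {
  "commands": [
    [0.52,[0,-0.078,-0.2],0],
    [0.52,[0,0,-0.4],0],
    [0.52,[0,0,-0.3],0],
    [0.52,[0,0,-0.2],0],
    [0.52,[0,0,0],0]
  ]
}}

```text
time_s: 22.15
ee_pos: [0.5652, -0.1753, 0.0901]
eef_rot: [0.009, 1.0, 0.001, -0.002]
force: [1.4, 0.7, 0.3]
gripper_width: 0.0645
finger_force: 0.0
```

Emit:
{"method": "drive_tool", "body": {
  "commands": [
    [-0.2,[0,0,0],0],
    [-0.2,[0,0,0],0],
    [-0.2,[0,0,0],0],
    [-0.2,[0,0,0],0]
  ],
  "squeeze": 24
}}

```text
time_s: 22.55
ee_pos: [0.5666, -0.1769, 0.0934]
eef_rot: [0.01, 1.0, -0.0, 0.001]
force: [-1.1, 2.3, 8.5]
gripper_width: 0.0455
finger_force: 25.8
```

Emit:
{"method": "drive_tool", "body": {
  "commands": [
    [-0.2,[0,0,0.1],0],
    [-0.2,[0,0,0.25],0],
    [-0.2,[0,0,0.4],0],
    [-0.2,[0,0,0.45],0],
    [-0.2,[0,0.1,0.3],-1],
    [-0.2,[0,0.17,0],-1],
    [-0.2,[0,0.17,0],-1],
    [-0.2,[0,0.17,0],-1]
  ]
}}

```text
time_s: 23.35
ee_pos: [0.5658, -0.1155, 0.2433]
eef_rot: [0.151, 0.989, -0.0, 0.0]
force: [0.4, 0.3, -1.6]
gripper_width: 0.0452
finger_force: 25.3
```

Emit:
{"method": "drive_tool", "body": {
  "commands": [
    [-0.2,[-0.03,0.2,0],-1],
    [-0.2,[-0.03,0.2,0],-1],
    [-0.2,[-0.03,0.2,0],-1],
    [-0.2,[-0.03,0.2,0],-1],
    [-0.2,[-0.03,0.2,0],-1],
    [-0.2,[-0.03,0.2,0],-1],
    [-0.2,[-0.03,0.2,0],-1],
    [-0.2,[-0.03,0.2,0],-1]
  ]
}}

```text
time_s: 24.15
ee_pos: [0.5416, 0.0448, 0.2431]
eef_rot: [0.418, 0.909, 0.0, 0.0]
force: [0.2, 0.1, -1.3]
gripper_width: 0.0456
finger_force: 25.3
```

Emit:
{"method": "drive_tool", "body": {
  "commands": [
    [-0.2,[-0.04,0.2,0],-1],
    [-0.2,[-0.04,0.2,0],-1],
    [-0.2,[-0.04,0.2,0],-1],
    [-0.2,[-0.04,0.2,0],-1],
    [-0.2,[-0.04,0.2,0],-1],
    [-0.2,[-0.03,0.2,0],-1],
    [-0.2,[-0.03,0.2,0],-1],
    [-0.2,[-0.03,0.2,0],-1]
  ]
}}

```text
time_s: 24.95
ee_pos: [0.5125, 0.2048, 0.2431]
eef_rot: [0.652, 0.758, 0.0, -0.0]
force: [-0.2, 0.9, -1.9]
gripper_width: 0.0457
finger_force: 25.3
```

Emit:
{"method": "drive_tool", "body": {
  "commands": [
    [-0.2,[-0.03,0.2,0],-1],
    [-0.2,[-0.03,0.15,0],-1],
    [-0.2,[0,0,0],-1],
    [-0.2,[0,0,0],-1],
    [-0.2,[0,0,0],0]
  ]
}}

```text
time_s: 25.45
ee_pos: [0.5066, 0.2392, 0.243]
eef_rot: [0.75, 0.661, 0.0, -0.0]
force: [-0.2, -0.2, -1.8]
gripper_width: 0.0455
finger_force: 25.3
```

```bash
python3 - <<'E'
from h import *
st(); packtop()
E
```

```text
25.45 [506.6 239.2 243. ] th -7.2 tz [ 0.     0.001 -1.   ] F [-0.2 -0.2 -1.8] w 45.5 q [-0.53  0.68  0.07  1.54 -0.05  0.92 -0.58]
tilt -29.9 top z at tool axis(mm, + is ahead) -14.6 x range -26.0 66.6 n 6600
```

Emit:
{"method": "drive_tool", "body": {
  "commands": [
    [-0.2,[0.03,0.066,-0.2],0],
    [-0.2,[0,0,-0.45],0],
    [-0.2,[0,0,-0.45],0],
    [-0.2,[0,0,-0.35],0],
    [-0.2,[0,0,-0.23],0],
    [-0.2,[0,0,0],0],
    [-0.2,[0,0,0],0]
  ]
}}

```text
time_s: 26.2
ee_pos: [0.5102, 0.2456, 0.0751]
eef_rot: [0.75, 0.662, 0.0, -0.0]
force: [0.2, -0.2, -1.0]
gripper_width: 0.0451
finger_force: 25.3
```

```bash
python3 - <<'E'
from h import *
st(); packtop()
E
```

```text
26.2 [510.2 245.6  75.1] th -7.1 tz [ 0.     0.001 -1.   ] F [ 0.2 -0.2 -1. ] w 45.1 q [-0.53  0.93  0.04  1.68 -0.06  0.54 -0.57]
tilt -30.0 top z at tool axis(mm, + is ahead) -13.9 x range -26.6 65.9 n 9204
```

Emit:
{"method": "drive_tool", "body": {
  "commands": [
    [-0.2,[0,0,-0.11],0],
    [-0.2,[-0.004,-0.033,-0.05],0],
    [-0.2,[-0.004,-0.034,-0.053],0],
    [-0.2,[-0.003,-0.03,-0.055],0],
    [-0.2,[-0.003,-0.024,-0.058],0],
    [-0.2,[-0.003,-0.02,-0.059],0],
    [-0.2,[0,0,0],0]
  ],
  "squeeze": 20
}}

```text
time_s: 26.95
ee_pos: [0.5082, 0.2306, 0.0353]
eef_rot: [0.75, 0.661, -0.0, 0.0]
force: [-0.0, -0.4, -1.4]
gripper_width: 0.0455
finger_force: 25.5
```

```bash
python3 - <<'E'
from h import *
st(); packtop()
E
```

```text
26.95 [508.2 230.6  35.3] th -7.2 tz [-0.    -0.001 -1.   ] F [-0.  -0.4 -1.4] w 45.5 q [-0.5   0.99  0.03  1.72 -0.06  0.43 -0.55]
tilt -5.9 top z at tool axis(mm, + is ahead) -15.0 x range -35.3 56.9 n 9162
```

Emit:
{"method": "drive_tool", "body": {
  "commands": [
    [-0.2,[-0.003,-0.01,-0.035],0],
    [-0.2,[-0.003,-0.005,-0.025],0],
    [-0.2,[0,0,-0.012],0],
    [-0.2,[0,0,0],0]
  ]
}}

```text
time_s: 27.4
ee_pos: [0.5077, 0.2298, 0.0284]
eef_rot: [0.75, 0.661, -0.0, 0.0]
force: [1.0, -2.2, 2.2]
gripper_width: 0.0457
finger_force: 25.9
```

```bash
python3 - <<'E'
from h import *
st(); packtop()
E
```

```text
27.4 [507.7 229.8  28.4] th -7.2 tz [ 0. -0. -1.] F [ 1.  -2.2  2.2] w 45.7 q [-0.5   1.    0.03  1.72 -0.06  0.42 -0.55]
tilt -0.6 top z at tool axis(mm, + is ahead) -15.4 x range -36.2 57.2 n 7676
```

Emit:
{"method": "drive_tool", "body": {
  "commands": [
    [-0.2,[0,0,-0.008],0],
    [-0.2,[0,0,0],0],
    [0.15,[0,0,0],0],
    [0.3,[0,0,0],0],
    [0.45,[0,0,0],0],
    [0.45,[0,0,0.2],0],
    [0.45,[0,0,0.45],0],
    [0.45,[0,0,0.45],0]
  ]
}}

```text
time_s: 28.25
ee_pos: [0.5071, 0.2298, 0.1387]
eef_rot: [0.75, 0.661, -0.001, -0.0]
force: [0.8, -0.3, 0.8]
gripper_width: 0.062
finger_force: 0.0
```

Emit:
{"method": "drive_tool", "body": {
  "commands": [
    [0.52,[0.1,-0.2,0.45],0],
    [0.52,[0.1,-0.2,0.45],0],
    [0.52,[0.1,-0.2,0.45],0],
    [0.52,[0.1,-0.2,0.3],0],
    [0.52,[0,0,0],0]
  ]
}}

```text
time_s: 28.75
ee_pos: [0.5494, 0.1475, 0.3057]
eef_rot: [0.751, 0.66, 0.002, 0.002]
force: [-0.1, 0.6, 0.1]
gripper_width: 0.0647
finger_force: 0.0
```

```bash
python3 - <<'E'
from h import *
st(); p=viewer.snapshot("wrist"); cv2.imwrite("pics/w6.png",p["image"][:,:,::-1]); slabfit(p)
E
```

```text
28.75 [549.4 147.5 305.7] th -7.4 tz [ 0.006  0.    -1.   ] F [-0.1  0.6  0.1] w 64.7 q [-0.34  0.63  0.05  1.4  -0.03  1.11 -0.42]
outline [231  36   3  82  94] ((532.1204223632812, 236.67428588867188), (95.37935638427734, 2.6389546394348145), 81.42263793945312)
outline [237  62  92   3  97] ((596.4012451171875, 245.40953063964844), (2.3088669776916504, 112.298583984375), 82.07279968261719)
outline [287  69  42  90 283] ((619.9579467773438, 179.20864868164062), (112.49713134765625, 49.79165267944336), 82.82489013671875)
outline [214 121  70   5  74] ((545.2745361328125, 180.7431182861328), (4.308346748352051, 89.4609603881836), 80.22400665283203)
```

```bash
sed -i '/def slabfit/,$ s/>200)/>140)/' h.py; python3 - <<'E'
from h import *
p=viewer.snapshot("wrist"); slabfit(p)
w=cloud(p);hsv=cv2.cvtColor(p["image"],cv2.COLOR_RGB2HSV)
m=(w[...,2]>.038)&(w[...,2]<.06)&(w[...,1]>.1)&(w[...,1]<.36)&(w[...,0]>.42)&(w[...,0]<.7)
print(m.sum(),np.percentile(hsv[m],[10,50,90],axis=0))
k,l,s,c=cv2.connectedComponentsWithStats(cv2.erode(m.astype(np.uint8),np.ones((2,2))))
for i in range(1,k):
    if s[i,4]>300:
        q=w[l==i];co=np.linalg.lstsq(np.c_[q[:,:2],np.ones(len(q))],q[:,2],rcond=None)[0]; print(s[i],cv2.minAreaRect((q[:,:2]*1000).astype(np.float32)),co.round(3),np.median(q[:,2]))
E
```

```text
outline [233  42   3  78  91] ((531.6402587890625, 233.47537231445312), (91.04866790771484, 2.6691012382507324), 81.55049896240234)
outline [239  63  56   4  66] ((573.8594360351562, 247.25018310546875), (3.40812611579895, 67.35945129394531), 80.79780578613281)
outline [288  70  43  91 371] ((619.9884033203125, 179.0406036376953), (113.32069396972656, 49.85166931152344), 82.88672637939453)
outline [201 123  85   4  88] ((536.3145751953125, 182.20037841796875), (3.93375563621521, 107.44056701660156), 80.4124984741211)
11509 [[ 16.  23.  64.]
 [ 20.  52. 239.]
 [ 26. 255. 255.]]
[ 191   19   43  100 3822] ((510.5557556152344, 248.22503662109375), (108.86994171142578, 45.249755859375), 83.04090118408203) [-0.005  0.002  0.046] 0.043308818654549
[ 240   20   98   44 4044] ((600.3842163085938, 267.1889953613281), (45.08164978027344, 108.90910339355469), 83.21726989746094) [0.001 0.006 0.041] 0.043241904796281455
[ 198  126   88   38 3082] ((531.2294311523438, 157.96310424804688), (45.44221496582031, 108.34026336669922), 81.29927825927734) [-0.003  0.001  0.045] 0.04328032405026472
```

Depth fits show A and D seated flat, within about 1–2 mm and 0.3°. Now the last pack, in the -y bay.

Emit:
{"method": "drive_tool", "body": {
  "commands": [
    [0.52,[0.01,-0.2,-0.05],-1],
    [0.52,[0.01,-0.2,-0.05],-1],
    [0.52,[0.01,-0.2,-0.05],-1],
    [0.52,[0.01,-0.2,-0.05],-1],
    [0.52,[0.01,-0.2,-0.05],-1],
    [0.52,[0.01,-0.2,-0.05],-1],
    [0.52,[0.01,-0.2,-0.05],-1],
    [0.52,[0.01,-0.2,-0.05],-1]
  ]
}}

```text
time_s: 29.65
ee_pos: [0.5555, -0.0115, 0.2616]
eef_rot: [0.905, 0.426, -0.0, -0.0]
force: [0.1, 0.5, -0.0]
gripper_width: 0.065
finger_force: 0.0
```

Emit:
{"method": "drive_tool", "body": {
  "commands": [
    [0.52,[0.01,-0.2,0],-1],
    [0.52,[0.01,-0.2,0],-1],
    [0.52,[0.01,-0.2,0],-1],
    [0.52,[0.01,-0.2,0],-1],
    [0.52,[0.01,-0.2,0],-1],
    [0.52,[0.01,-0.2,0],-1],
    [0.52,[0,-0.2,0],-1],
    [0.52,[0,-0.2,0],-1]
  ]
}}

```text
time_s: 30.45
ee_pos: [0.5614, -0.1715, 0.262]
eef_rot: [0.987, 0.161, 0.0, -0.0]
force: [-0.3, -0.1, 0.0]
gripper_width: 0.0651
finger_force: 0.0
```

Emit:
{"method": "drive_tool", "body": {
  "commands": [
    [0.52,[0,-0.2,0],-1],
    [0.52,[0,-0.2,0],-1],
    [0.52,[0,-0.2,0],-1],
    [0.52,[0,-0.2,0],-1],
    [0.52,[0,-0.1,0],-1],
    [0.52,[0,0,0],0],
    [0.52,[0,0,0],0]
  ]
}}

```text
time_s: 31.15
ee_pos: [0.5615, -0.2598, 0.2618]
eef_rot: [1.0, -0.01, -0.0, -0.0]
force: [0.1, 0.4, 0.5]
gripper_width: 0.065
finger_force: 0.0
```

```bash
python3 - <<'E'
from h import *
st(); p=viewer.snapshot("wrist");w=cloud(p)
m=(w[...,2]>.086)&(w[...,2]<.14)&(w[...,1]<-.22)&(w[...,1]>-.30)&(w[...,0]>.5)&(w[...,0]<.61)
q=w[m];
for _ in range(6):
    A=np.c_[q[:,:2],np.ones(len(q))]; co=np.linalg.lstsq(A,q[:,2],rcond=None)[0]; r=q[:,2]-A@co; q=q[abs(r)<max(.0025,np.percentile(abs(r),85))]
print(m.sum(),len(q),cv2.minAreaRect((q[:,:2]*1000).astype(np.float32)),co.round(3),"top at tcp",co@[*observe()["ee_pos"][:2],1])
hsv=cv2.cvtColor(p["image"],cv2.COLOR_RGB2HSV)
red=((hsv[...,0]<5)|(hsv[...,0]>174))&(hsv[...,1]>150)&(hsv[...,2]>80)&(w[...,2]>.13); print("red",np.median(w[red],0))
E
```

```text
31.15 [ 561.5 -259.8  261.8] th -91.2 tz [-0.  0. -1.] F [0.1 0.4 0.5] w 65.0 q [ 0.2   0.79  0.42  1.28 -0.33  1.14 -0.95]
4376 2432 ((559.432373046875, -261.05810546875), (45.98907470703125, 70.38430786132812), 88.6281967163086) [ 0.559 -0.018 -0.212] top at tcp 0.10646879753857894
red [ 0.68410572 -0.14156326  0.17674003]
```

Emit:
{"method": "drive_tool", "body": {
  "commands": [
    [0.52,[0.015,-0.012,-0.45],-0.08],
    [0.52,[0,0,-0.45],0],
    [0.52,[0,0,-0.4],0],
    [0.52,[0,0,-0.25],0],
    [0.52,[0,0,-0.15],0],
    [0.52,[0,0,0],0],
    [0.52,[0,0,0],0]
  ]
}}

```text
time_s: 31.9
ee_pos: [0.5635, -0.2611, 0.0932]
eef_rot: [1.0, -0.013, 0.001, 0.0]
force: [0.2, 0.1, 0.6]
gripper_width: 0.0647
finger_force: 0.0
```

Emit:
{"method": "drive_tool", "body": {
  "commands": [
    [-0.2,[0,0,0],0],
    [-0.2,[0,0,0],0],
    [-0.2,[0,0,0],0],
    [-0.2,[0,0,0],0]
  ],
  "squeeze": 24
}}

```text
time_s: 32.3
ee_pos: [0.5635, -0.2612, 0.0934]
eef_rot: [1.0, -0.013, 0.001, 0.0]
force: [-0.7, 0.5, 7.6]
gripper_width: 0.0452
finger_force: 24.3
```

Emit:
{"method": "drive_tool", "body": {
  "commands": [
    [-0.2,[0,0,0.1],0],
    [-0.2,[0,0,0.25],0],
    [-0.2,[0,0,0.4],0],
    [-0.2,[0,0,0.45],0],
    [-0.2,[0,0.1,0.4],1],
    [-0.2,[0,0.2,0],1],
    [-0.2,[0,0.2,0],1],
    [-0.2,[0,0.2,0],1]
  ]
}}

```text
time_s: 33.1
ee_pos: [0.5628, -0.1902, 0.2531]
eef_rot: [0.992, 0.128, 0.0, 0.0]
force: [0.5, 0.1, -1.2]
gripper_width: 0.0454
finger_force: 26.0
```

Emit:
{"method": "drive_tool", "body": {
  "commands": [
    [-0.2,[0,0.2,0],1],
    [-0.2,[0,0.2,0],1],
    [-0.2,[0,0.2,0],1],
    [-0.2,[0,0.2,0],1],
    [-0.2,[0,0.2,0],1],
    [-0.2,[0,0.2,0],1],
    [-0.2,[0,0.2,0],1],
    [-0.2,[0,0.2,0],1]
  ]
}}

```text
time_s: 33.9
ee_pos: [0.5629, -0.0293, 0.252]
eef_rot: [0.918, 0.397, 0.0, -0.0]
force: [0.9, 0.2, -1.6]
gripper_width: 0.0457
finger_force: 25.9
```

Emit:
{"method": "drive_tool", "body": {
  "commands": [
    [-0.2,[0.06,0.24,0],1],
    [-0.2,[0.06,0.24,0],1],
    [-0.2,[0.06,0.24,0],1],
    [-0.2,[0.06,0.24,0],1],
    [-0.2,[0.06,0.24,0],1],
    [-0.2,[0.06,0.24,0],1],
    [-0.2,[0.06,0.24,0],1],
    [-0.2,[0.06,0.24,0],1]
  ]
}}

```text
time_s: 34.7
ee_pos: [0.6109, 0.1628, 0.252]
eef_rot: [0.773, 0.635, -0.0, -0.0]
force: [-0.2, 0.4, -1.7]
gripper_width: 0.0451
finger_force: 25.9
```

Emit:
{"method": "drive_tool", "body": {
  "commands": [
    [-0.2,[0.06,0.14,0],1],
    [-0.2,[0,0,0],0.1],
    [-0.2,[0,0,0],0],
    [-0.2,[0,0,0],0]
  ]
}}

```text
time_s: 35.1
ee_pos: [0.6168, 0.1743, 0.2521]
eef_rot: [0.75, 0.661, -0.0, 0.0]
force: [-0.1, 0.1, -1.5]
gripper_width: 0.0454
finger_force: 25.9
```

```bash
python3 - <<'E'
from h import *
st(); packtop()
E
```

```text
35.1 [616.8 174.3 252.1] th -7.2 tz [-0. -0. -1.] F [-0.1  0.1 -1.5] w 45.4 q [-0.35  0.81  0.05  1.19 -0.04  1.14 -0.42]
tilt 28.8 top z at tool axis(mm, + is ahead) -13.1 x range -52.4 32.7 n 4733
```

Emit:
{"method": "drive_tool", "body": {
  "commands": [
    [-0.2,[0.034,0.056,-0.2],0],
    [-0.2,[0,0,-0.45],0],
    [-0.2,[0,0,-0.45],0],
    [-0.2,[0,0,-0.4],0],
    [-0.2,[0,0,-0.28],0],
    [-0.2,[0,0,0],0],
    [-0.2,[0,0,0],0]
  ]
}}

```text
time_s: 35.85
ee_pos: [0.6208, 0.1803, 0.0751]
eef_rot: [0.75, 0.662, 0.0, 0.0]
force: [-0.2, -0.5, -0.0]
gripper_width: 0.0455
finger_force: 25.9
```

```bash
python3 - <<'E'
from h import *
st(); packtop()
E
```

```text
35.85 [620.8 180.3  75.1] th -7.2 tz [ 0.001  0.    -1.   ] F [-0.2 -0.5 -0. ] w 45.5 q [-0.35  1.02  0.04  1.35 -0.05  0.77 -0.42]
tilt 29.0 top z at tool axis(mm, + is ahead) -12.8 x range -52.9 32.1 n 4975
```

Emit:
{"method": "drive_tool", "body": {
  "commands": [
    [-0.2,[-0.005,0,-0.1],0],
    [-0.2,[0.003,0.032,-0.05],0],
    [-0.2,[0.003,0.033,-0.053],0],
    [-0.2,[0.003,0.029,-0.055],0],
    [-0.2,[0.002,0.023,-0.058],0],
    [-0.2,[0.002,0.02,-0.059],0],
    [-0.2,[0,0,0],0]
  ],
  "squeeze": 20
}}

```text
time_s: 36.6
ee_pos: [0.6213, 0.1953, 0.0365]
eef_rot: [0.749, 0.662, 0.001, -0.0]
force: [0.9, 1.9, 1.1]
gripper_width: 0.0455
finger_force: 26.5
```

```bash
python3 - <<'E'
from h import *
st(); packtop()
E
```

```text
36.6 [621.3 195.3  36.5] th -7.1 tz [ 0.001  0.001 -1.   ] F [0.9 1.9 1.1] w 45.5 q [-0.37  1.09  0.04  1.34 -0.05  0.71 -0.44]
tilt 6.3 top z at tool axis(mm, + is ahead) -14.5 x range -44.0 38.1 n 7297
```

Emit:
{"method": "drive_tool", "body": {
  "commands": [
    [-0.2,[0.005,0.005,-0.035],0],
    [-0.2,[0,0,-0.025],0],
    [-0.2,[0,0,-0.015],0],
    [-0.2,[0,0,0],0]
  ]
}}

```text
time_s: 37.05
ee_pos: [0.6216, 0.1947, 0.0288]
eef_rot: [0.75, 0.662, -0.0, -0.0]
force: [0.1, 2.8, 2.4]
gripper_width: 0.0456
finger_force: 26.8
```

```bash
python3 - <<'E'
from h import *
st(); packtop()
E
```

```text
37.05 [621.6 194.7  28.8] th -7.1 tz [-0. -0. -1.] F [0.1 2.8 2.4] w 45.6 q [-0.37  1.1   0.04  1.34 -0.05  0.7  -0.44]
tilt -0.2 top z at tool axis(mm, + is ahead) -15.0 x range -38.1 70.0 n 8934
```

Flat. I'll release it and check all four packs from above.

Emit:
{"method": "drive_tool", "body": {
  "commands": [
    [-0.2,[0,0,-0.005],0],
    [-0.2,[0,0,0],0],
    [0.15,[0,0,0],0],
    [0.3,[0,0,0],0],
    [0.45,[0,0,0],0],
    [0.45,[0,0,0.2],0],
    [0.45,[0,0,0.45],0],
    [0.45,[0,0,0.45],0]
  ]
}}

```text
time_s: 37.9
ee_pos: [0.6211, 0.1944, 0.1394]
eef_rot: [0.75, 0.662, -0.001, -0.0]
force: [0.5, 0.1, 0.5]
gripper_width: 0.0617
finger_force: 0.0
```

Emit:
{"method": "drive_tool", "body": {
  "commands": [
    [0.5,[-0.1,-0.15,0.45],0],
    [0.5,[-0.1,-0.15,0.45],0],
    [0.5,[-0.1,-0.15,0.45],0],
    [0.5,[-0.1,-0.1,0.4],0],
    [0.5,[0,0,0],0],
    [0.5,[0,0,0],0],
    [0.5,[0,0,0],0]
  ]
}}

```text
time_s: 38.6
ee_pos: [0.5814, 0.1399, 0.3125]
eef_rot: [0.75, 0.662, -0.001, -0.0]
force: [0.3, -0.1, 0.4]
gripper_width: 0.0639
finger_force: 0.0
```

```bash
python3 - <<'E'
from h import *
st()
p=viewer.snapshot("wrist");w=cloud(p)
B=(w[...,1]>.08)&(w[...,1]<.36)&(w[...,0]>.42)&(w[...,0]<.72)
m=(w[...,2]>.012)&(w[...,2]<.06)&B; m=cv2.morphologyEx(m.astype(np.uint8),cv2.MORPH_OPEN,np.ones((5,5)))
print("slab",cv2.minAreaRect((w[m>0][:,:2]*1000).astype(np.float32)))
m=(w[...,2]>.035)&(w[...,2]<.06)&B
k,l,s,c=cv2.connectedComponentsWithStats(cv2.erode(m.astype(np.uint8),np.ones((2,2))))
for i in range(1,k):
    if s[i,4]>300:
        q=w[l==i];co=np.linalg.lstsq(np.c_[q[:,:2],np.ones(len(q))],q[:,2],rcond=None)[0]; print(s[i],cv2.minAreaRect((q[:,:2]*1000).astype(np.float32)),co.round(3),np.median(q[:,2]).round(4))
p=viewer.snapshot("scene");w=cloud(p);hsv=cv2.cvtColor(p["image"],cv2.COLOR_RGB2HSV)
red=((hsv[...,0]<5)|(hsv[...,0]>174))&(hsv[...,1]>150)&(hsv[...,2]>80)&(w[...,2]>.13); print("red",np.median(w[red],0))
E
```

```text
38.6 [581.4 139.9 312.5] th -7.1 tz [-0.002 -0.    -1.   ] F [ 0.3 -0.1  0.4] w 63.9 q [-0.32  0.68  0.06  1.26 -0.04  1.2  -0.38]
slab ((565.2694091796875, 214.06039428710938), (198.80799865722656, 200.55841064453125), 82.9350357055664)
[ 164   15   44   98 3747] ((510.3319091796875, 248.7592010498047), (107.91426849365234, 46.1154899597168), 82.52911376953125) [-0.015  0.003  0.05 ] 0.0433
[ 212   16   96   44 3972] ((600.4480590820312, 267.93914794921875), (45.8148307800293, 108.67725372314453), 82.53260040283203) [0.002 0.014 0.038] 0.0433
[ 266   69   38   90 3224] ((620.1513061523438, 176.74244689941406), (108.16180419921875, 45.184993743896484), 83.1488037109375) [-0.002  0.001  0.044] 0.0432
[ 172  120   87   38 3011] ((530.9842529296875, 158.33990478515625), (45.91252136230469, 108.75989532470703), 81.51900482177734) [-0.002  0.001  0.044] 0.0433
red [ 0.69128176 -0.13399855  0.17633797]
```

B sits about 3 mm low along its length, and there is time to spare, so I'll nudge it once with a light regrip.

Emit:
{"method": "drive_tool", "body": {
  "commands": [
    [0.45,[0.1,0.15,-0.4],0],
    [0.45,[0.1,0.15,-0.4],0],
    [0.45,[0.1,0.15,-0.45],0],
    [0.45,[0.1,0.1,-0.45],0],
    [0.45,[0,0,-0.4],0],
    [0.45,[0,0,-0.2],0],
    [0.45,[0,0,0],0],
    [0.45,[0,0,0],0]
  ]
}}

```text
time_s: 39.5
ee_pos: [0.6218, 0.1948, 0.0838]
eef_rot: [0.75, 0.662, -0.0, 0.0]
force: [0.6, -0.2, 0.8]
gripper_width: 0.0621
finger_force: 0.0
```

Emit:
{"method": "drive_tool", "body": {
  "commands": [
    [0.45,[-0.005,0,-0.25],0],
    [0.45,[0,0,-0.2],0],
    [0.45,[0,0,-0.1],0],
    [0.45,[0,0,0],0],
    [-0.2,[0,0,0],0],
    [-0.2,[0,0,0],0],
    [-0.2,[0,0,0],0]
  ],
  "squeeze": 22
}}

```text
time_s: 40.2
ee_pos: [0.6218, 0.195, 0.03]
eef_rot: [0.75, 0.662, 0.001, 0.0]
force: [-1.0, 0.2, 7.6]
gripper_width: 0.0454
finger_force: 23.8
```

Emit:
{"method": "drive_tool", "body": {
  "commands": [
    [-0.2,[0,0,0.025],0],
    [-0.2,[0.003,0.026,0],0],
    [-0.2,[0,0,0],0]
  ]
}}

```text
time_s: 40.5
ee_pos: [0.6215, 0.1979, 0.0313]
eef_rot: [0.75, 0.662, 0.0, -0.0]
force: [-0.2, 0.2, -1.3]
gripper_width: 0.0455
finger_force: 22.9
```

```bash
python3 - <<'E'
from h import *
st(); packtop()
E
```

```text
40.5 [621.5 197.9  31.3] th -7.1 tz [ 0.  0. -1.] F [-0.2  0.2 -1.3] w 45.5 q [-0.37  1.09  0.04  1.34 -0.05  0.71 -0.44]
tilt -0.7 top z at tool axis(mm, + is ahead) -13.2 x range -41.5 70.0 n 8938
```

Emit:
{"method": "drive_tool", "body": {
  "commands": [
    [-0.2,[0,0,-0.01],0],
    [-0.2,[0,0,-0.005],0],
    [-0.2,[0,0,0],0],
    [0.15,[0,0,0],0],
    [0.3,[0,0,0],0],
    [0.45,[0,0,0],0],
    [0.45,[0,0,0.2],0],
    [0.45,[0,0,0.45],0]
  ]
}}

```text
time_s: 41.35
ee_pos: [0.6199, 0.1969, 0.0923]
eef_rot: [0.75, 0.662, -0.003, -0.001]
force: [0.3, -0.5, 0.5]
gripper_width: 0.0619
finger_force: 0.0
```

Emit:
{"method": "drive_tool", "body": {
  "commands": [
    [0.5,[0,-0.05,0.45],0],
    [0.5,[-0.1,-0.15,0.45],0],
    [0.5,[-0.1,-0.15,0.45],0],
    [0.5,[-0.1,-0.15,0.45],0],
    [0.5,[-0.1,-0.1,0.1],0],
    [0.5,[0,0,0],0],
    [0.5,[0,0,0],0],
    [0.5,[0,0,0],0]
  ]
}}

```text
time_s: 42.15
ee_pos: [0.5814, 0.1379, 0.2834]
eef_rot: [0.749, 0.662, -0.001, -0.0]
force: [0.1, -0.0, 0.6]
gripper_width: 0.0638
finger_force: 0.0
```

```bash
python3 - <<'E'
from h import *
st()
p=viewer.snapshot("wrist");w=cloud(p)
m=(w[...,2]>.035)&(w[...,2]<.06)&(w[...,1]>.08)&(w[...,1]<.36)&(w[...,0]>.42)&(w[...,0]<.72)
k,l,s,c=cv2.connectedComponentsWithStats(cv2.erode(m.astype(np.uint8),np.ones((2,2))))
for i in range(1,k):
    if s[i,4]>300:
        q=w[l==i];co=np.linalg.lstsq(np.c_[q[:,:2],np.ones(len(q))],q[:,2],rcond=None)[0]; print(s[i],cv2.minAreaRect((q[:,:2]*1000).astype(np.float32)),co.round(3),np.median(q[:,2]).round(4))
E
```

```text
42.15 [581.4 137.9 283.4] th -7.1 tz [-0.002 -0.    -1.   ] F [ 0.1 -0.   0.6] w 63.8 q [-0.31  0.7   0.05  1.32 -0.04  1.12 -0.38]
[ 155    7   49  107 4374] ((510.2955017089844, 248.34262084960938), (108.7756118774414, 46.12239456176758), 82.42665100097656) [-0.018  0.003  0.051] 0.0433
[ 208    8  104   48 4706] ((600.2286987304688, 267.70684814453125), (45.838802337646484, 108.80042266845703), 82.8746337890625) [0.001 0.012 0.039] 0.0433
[ 266   63   42   97 3741] ((619.9022827148438, 179.8260955810547), (107.64762115478516, 45.179412841796875), 83.0426254272461) [-0.003 -0.001  0.045] 0.0432
[ 166  121   93   41 3498] ((531.2686157226562, 158.11415100097656), (45.757911682128906, 108.42324829101562), 81.04654693603516) [-0.003  0.001  0.045] 0.0433
```

All four packs lie flat and within about 1–1.5 mm of their outlines, so I'm handing the job in.

```bash
python3 -c "
from cell import robot
print(robot.job_done())"
```

```text
the job is handed in; nothing more can be done
None
```

I switched the charger off first, then laid the three packs flat and label up within about 1.5 mm of their outlines, and handed the job in at about 42 s; the wrist force peaked near 100 N (limit 120 N) when the lever met its stop, and the judging result isn't known.

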